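# Purge the stand-mounted dispenser

## Task

The empty dispenser needs an air purge: slide the black carriage with the beaker under the nozzle until it is fully home against its buffer. Then press the blue plunger down with the fingertips to its soft first stop and wait there for a good second, press on to the firm second stop and stay there for about a second without forcing it, and let the plunger come all the way up again. Leave the carriage home and do not disturb the other things.

Things in the scene. Friction and masses are not known exactly. Their poses are not given: they have to be found in the camera images.
- dispenser: White dispenser in a black clamp on a steel column, on a grey base (225 x 120 x 12 mm), fixed. Origin: bench level, directly below the vertical plunger and nozzle axis. x axis: from plunger toward the column (away from the robot, yaw -0.45 to -0.1 rad), z up. White body top 190 mm, column top 197 mm (78 mm along +x), nozzle tip 90 mm above the bench.
- plunger: Blue cap, 31 mm wide, 10 mm thick. Origin: centre of its top face, 236 mm above the bench when up; pressed straight down, springs back. First stroke 1-3 N. Soft first stop 8-17 mm down (unseen, differs each time): force jumps to about 7 N; rest there at 4-9 N. Then 7 mm more, rising to 13 N, to the firm second stop: there press over 13 N, never over 22 N.
- carriage_handle (a point): Centre of the orange upright tab at the robot end of the black carriage: 10 mm thick along the dispenser's x, 36 mm wide, 44 mm tall; centre 42 mm, top 64 mm above the bench. At home it is at dispenser x = -0.120, y = 0. The carriage plate (top 21 mm above the bench) ends 7 mm in front of the tab's centre.
- carriage (a joint): How far the black carriage, with a 54 mm wide, 68 mm tall glass beaker clamped on it, is pulled out along the dispenser's -x, in m: 0 is home against the buffer with the beaker under the nozzle, 0.09 fully out. About 2 N of friction; it stays where it is left.
- reagent_bottle: Bystander: small amber bottle with white cap, 47 x 47 x 87 mm, loose; origin at the centre of its underside. Leave it alone.
- tape_roll: Bystander: roll of brown tape lying flat, 98 x 98 x 48 mm, loose; origin at the centre of its underside. Leave it alone.
- stopwatch: Bystander: small white timer with red buttons, 62 x 62 x 21 mm, loose; origin at the centre of its underside. Leave it alone.
- weight_1: Bystander: larger brass check weight, 34 x 34 x 46 mm, loose; origin at the centre of its underside. Leave it alone.
- weight_2: Bystander: smaller brass check weight, 26 x 26 x 36 mm, loose; origin at the centre of its underside. Leave it alone.
- calculator: Bystander: dark desk calculator, 125 x 78 x 17 mm, loose; origin at the centre of its underside. Leave it alone.

How it is judged (in metres and radians):
On the way, in this order (a step that is already met when the one before it is completed fails the run):
1. the carriage is home (within 4 mm) (value of joint carriage below 0.004 m), for 0.2 s.
2. the plunger rests at its first stop: at least 7 mm down and pressed with 4 to 9 N, for 0.8 s, with the carriage home (value of joint carriage below 0.004 m and z of plunger in the frame of dispenser below 0.229 m and contact force between plunger and the fingers between 4 and 9 N), for 0.8 s.
3. the plunger is at its second stop: at least 14 mm down and pressed with more than 13 N, for 0.3 s, with the carriage home (value of joint carriage below 0.004 m and z of plunger in the frame of dispenser below 0.222 m and contact force between plunger and the fingers above 13 N), for 0.3 s.
At the end, for the whole second after the job is handed in: the carriage is home (within 4 mm) and the plunger is let go, at rest and back up within 2 mm of its top position (value of joint carriage below 0.004 m and z of plunger in the frame of dispenser above 0.234 m and linear speed of plunger below 0.01 m/s); the robot touches nothing.
It fails at once if the plunger is pressed with more than 22 N (contact force between plunger and the fingers above 22 N or contact force between plunger and the arm above 22 N).
It fails at once if the plunger is pressed more than 4 mm while the carriage is not home (z of plunger in the frame of dispenser below 0.232 m and value of joint carriage above 0.006 m).
It fails at once if a listed bystander is moved more than 30 mm (distance of any of reagent_bottle, tape_roll, stopwatch, weight_1, weight_2, calculator from where it was at the start of the episode above 0.03 m).
It also fails if it takes over 61 s, if anything falls off the work surface, if the arm or the gripper's body presses on something with over 40 N, if the wrist force passes 120 N, or if a joint passes its speed limit or range.

## Robot

A 6-joint arm with a two-finger parallel gripper is mounted at the origin on a cart in front of the work surface, level with it; the furniture and walls round the work are solid. World frame = base frame: x ahead of the robot, y to its left, z up, the work surface at z = 0. Lengths are in mm, angles in rad, forces in N, time in s.
With the tool pointing down it reaches from about 350 to 775 mm from the base axis. Payload 7.3 kg.
Tool frame: the origin (TCP) lies at the very end of the fingers, on their centre line; the grasp point (between the pads) lies 19 mm behind it; z points along the fingers, y is the line along which they close (so a half turn about z gives the same grasp; the last joint's range is limited). The gripper opens to 92 mm and grips with 3 to 60 N. Pads are 19 mm wide; open, the fingers measure 130 mm over their backs; the gripper's body (75 mm by 190 mm) begins 47 mm behind the grasp point.
Start: joints at [1.092, 0.342, 1.524, -0, 1.275, -0.146], TCP at [171.499, 496.219, 226.741] pointing down, gripper open.
Joint ranges: [-2.53, 2.53], [-0.77, 2.02], [0.04, 2.7], [-1, 4.14], [0.28, 2.66], [-3.11, 3.11]. Speed limits (rad/s): [2.57, 2.57, 3.14, 3.14, 3.14, 3.14].

## Interface

Orientations are given as [roll, pitch, yaw] about the fixed x, y, z axes, in that order (R = Rz(yaw) Ry(pitch) Rx(roll)).
In Python, from plant import bot gives the robot as it stands.
- The arm moves only by the tool jog_arm, never from a script. Its argument "targets" is a list of rows, each an object with "xyz": the shift along the tool's x, y, z as a fraction of full scale, a list of three; "spin": the turn about the tool's z as a fraction of full scale. In form: [{"xyz": [x, y, z], "spin": spin}, ...]. A call has exactly 10 rows; each row shifts and turns the commanded pose from where the row before left it, along the tool's axes as they then stand; what a row does not reach is not made up. Full scale, the value 1, is 80 mm for a shift and 0.1 rad for a turn. A row lasts 1/8 s, in which the tool goes at most 62.5 mm and 10.7 degrees, less where a joint would pass 70% of its speed; a pose out of reach is approached as far as the arm can. A call with a number of a shift or a turn outside -1 to 1 is refused whole. A call with a gripper value outside its range is refused whole. "gripper" is the opening in per cent of the stroke, from 0 (shut) to 100 (fully open), set as the call begins (left out, the last holds). The fingers move at their own pace and stop on an object; the grip force is fixed at half the most. Time passes only in rows, so rows that do not move let the fingers close, or fill a call up. It gives the time, the measured TCP pose, the force, the opening and the grip force at its end, in the units of the state.
- bot.get_obs(): the state, without advancing time (a new reading comes with each control period).
- bot.capture(name): name is "scene" or "top" or "wrist"; returns the picture (480x640x3 uint8, blue, green, red); there is no depth.
- bot.get_calibration(name): a dict with "vfov" (degrees; the focal length in pixels is half the picture's height over the tangent of half this angle, whatever the lens; pixels are square), "cx", "cy" (the principal point, pixels), "eye" and "rotation" of the camera in the world. Camera axes: x right, y down, z forward; pixel columns grow to the right and rows downward; lengths in mm; the calibration is good to about 2 mm. A picture is of the moment at which its call begins: read the wrist's pose just before it. get_calibration takes no time and is no camera call; for the wrist camera it gives the pose at the moment of the call.
- bot.close_job(): hands the job in; it is judged then, once.
The state is a dict: "time": time; "joint_positions": joint angles; "dq": joint speeds; "tau": joint torques, N m; "tool_pos": TCP position; "tcp_rot": TCP orientation; "contact_force": force on the tool from outside, world axes, zero at the start; "moment": the same for the moment, N m; "grip_width": finger opening in mm; "finger_force": force on a finger pad.
Only numpy, scipy, OpenCV 4.12 (cv2) and the standard library are available. Lean on these libraries where they do the work, as an engineer would, in place of code of your own. Each camera call takes 0.05 s, during which the arm holds its last target. There are 200 camera calls.

## Working session

There is one attempt and no reset: what is moved stays moved. The work goes in short steps, Python scripts to look and compute and a tool call to move; the robot and the scene stay as the last step left them, time stands still between calls to the robot, and variables do not carry over. Pictures are saved under pics/ and viewed, at most 10 in all, crops included, and the job is handed in when it is done.

Besides the shell and the picture viewer there is one more tool, called after "Request:" as name(argument=value, ...) on one line, values as JSON. jog_arm: Moves the arm, as the interface text tells. Shift numbers are shares of 80 mm and turn numbers shares of 0.1 rad, none past 1 either way. Its arguments: {"type":"object","properties":{"targets":{"type":"array","items":{"type":"object","properties":{"xyz":{"type":"array","items":{"type":"number"}},"spin":{"type":"number"}}}},"gripper":{"type":"number"}},"required":["targets"]}

```bash
mkdir -p pics
python3 - <<'E'
from plant import bot
import cv2
for n in("scene","top"):
    cv2.imwrite(f"pics/{n}0.png",bot.capture(n)); print(n,bot.get_calibration(n))
print(bot.get_obs())
E
```

```text
scene {'vfov': 46.302630790365406, 'cx': 324.0510700160539, 'cy': 234.1188851488679, 'eye': array([  -80.582997  , -1379.08487337,   913.81832585]), 'rotation': array([-2.0771681 , -0.01701071, -0.48944395])}
top {'vfov': 57.27952827759449, 'cx': 319.8544138826427, 'cy': 237.9352788841393, 'eye': array([ 443.32585487, -156.35289624, 1294.32650298]), 'rotation': array([-3.02910959, -0.01546685, -1.57576935])}
{'time': 0.1, 'joint_positions': array([ 1.09197465e+00,  3.42634291e-01,  1.52491658e+00, -1.95671055e-05,
        1.27539753e+00, -1.46015061e-01]), 'dq': array([ 0.00017187, -0.00274883, -0.00249448,  0.00108304, -0.00204076,
       -0.00044308]), 'tau': array([ 1.88103964e-03, -4.32004881e+01, -2.44695121e+01,  7.19332066e-02,
        5.25683071e-02, -4.54742940e-05]), 'tool_pos': array([171.33975399, 495.87141214, 226.12590758]), 'tcp_rot': array([-3.14024861e+00, -1.78744476e-04,  2.80879163e+00]), 'contact_force': array([0.81549393, 0.31442594, 0.90170818]), 'moment': array([ 0.02940108, -0.01480904,  0.06042345]), 'finger_force': 0.0, 'grip_width': 91.49291980029629}
```

View pics/scene0.png

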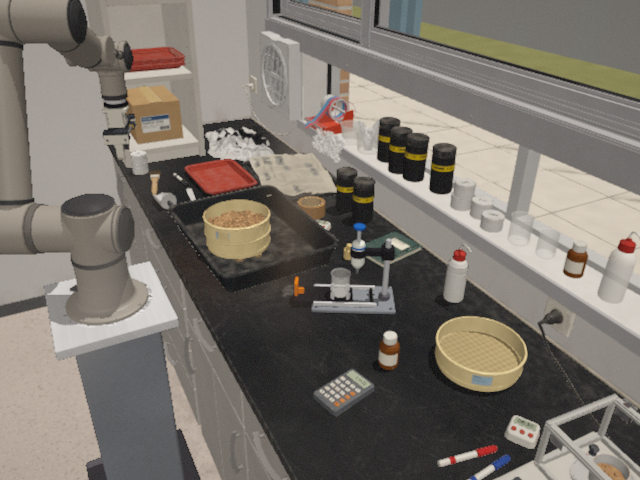

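View pics/top0.png

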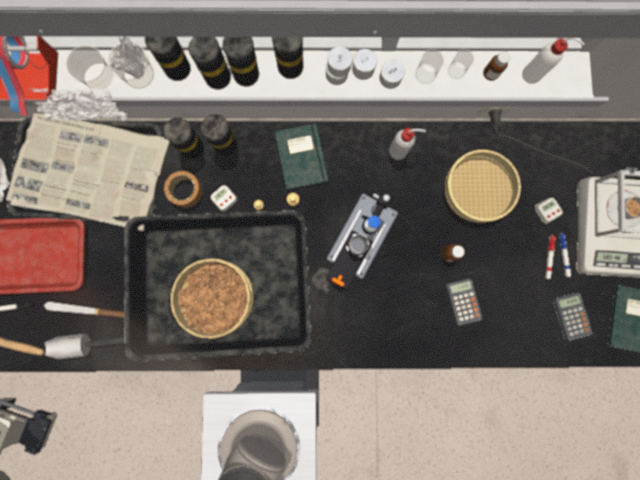

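The scene view shows the dispenser with its plunger at about (358,230) and the orange tab at about (298,288). In the top view the plunger is at about (373,223) and the tab at about (338,281). I'll enlarge both for a closer reading.

```bash
cat > h.py <<'E'
import numpy as np,cv2
from plant import bot
from scipy.spatial.transform import Rotation as R
def cam(n):
    c=bot.get_calibration(n); f=240/np.tan(np.radians(c['vfov']/2))
    return c,f,R.from_euler('xyz',c['rotation']).as_matrix()
def ray(n,u,v,z,C=None):
    c,f,M=C or cam(n); d=M@[(u-c['cx'])/f,(v-c['cy'])/f,1]; e=c['eye']
    return e+d*(z-e[2])/d[2]
def proj(n,p,C=None):
    c,f,M=C or cam(n); q=M.T@(np.array(p)-c['eye']); return [c['cx']+f*q[0]/q[2],c['cy']+f*q[1]/q[2]]
E
python3 - <<'E'
from h import *
print(proj("top",[0,0,0]),proj("scene",[0,0,0]))
a=cv2.imread('pics/scene0.png')[215:320,280:400];b=cv2.imread('pics/top0.png')[185:295,310:410]
r=lambda i:cv2.resize(i,(400,int(400*i.shape[0]/i.shape[1])),interpolation=cv2.INTER_CUBIC)
a,b=r(a),r(b);h=max(len(a),len(b));P=lambda i:cv2.copyMakeBorder(i,0,h-len(i),0,0,0)
cv2.imwrite('pics/c0.png',np.hstack([P(a),P(b)]))
for n,u,v,z in(("top",373,223,236),("scene",358,228,236),("top",338,280,64),("scene",297,278,64)):print(n,ray(n,u,v,z))
E
```

```text
[np.float64(257.8243460118621), np.float64(446.7688221984495)] [np.float64(107.46302713678523), np.float64(300.52790613361856)]
top [ 599.02754446 -303.07139943  236.        ]
scene [ 596.89476066 -315.6257059   236.        ]
top [ 463.98132863 -226.10816845   64.        ]
scene [ 470.1304296  -218.72814081   64.        ]
```

View pics/c0.png

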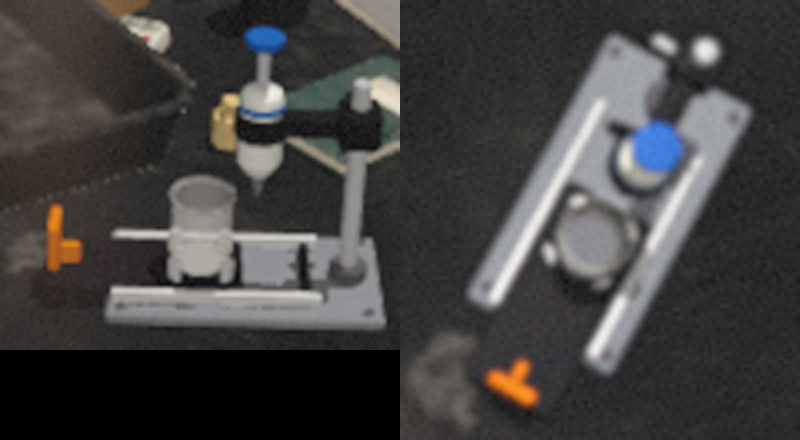

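Run:
```python
from h import *
g=lambda *a:print(a,ray(*a).round(1))
g("top",374.5,221.5,236);g("scene",359.8,226.4,236);g("top",386.5,197.5,197);g("top",338,280.7,64);g("scene",296.8,277.8,64)
for u,v in((620,35),(750,105),(605,372),(472,298)): g("top",310+(u-400)/4,185+v/4,12)
g("scene",280+361/3.333,215+82/3.333,197)
# bystanders near
for u,v,z in((258,204,36),(293,198,46),(308,350,40),(308,215,40),(453,253,87)): g("top",u,v,z)
```

```text
('top', 374.5, 221.5, 236) [ 602.7 -306.8  236. ]
('scene', 359.8, 226.4, 236) [ 605.5 -310.3  236. ]
('top', 386.5, 197.5, 197) [ 670.2 -344.1  197. ]
('top', 338, 280.7, 64) [ 462.  -226.1   64. ]
('scene', 296.8, 277.8, 64) [ 470.1 -217.6   64. ]
('top', 365.0, 193.75, 12) [ 720.  -311.9   12. ]
('top', 397.5, 211.25, 12) [ 667.  -407.6   12. ]
('top', 361.25, 278.0, 12) [ 470.3 -296.8   12. ]
('top', 328.0, 259.5, 12) [ 524.6 -200.4   12. ]
('scene', 388.3108310831083, 239.6024602460246, 197) [ 673.9 -343.8  197. ]
('top', 258, 204, 36) [685.    2.4  36. ]
('top', 293, 198, 46) [700.5 -99.4  46. ]
('top', 308, 350, 40) [ 270.3 -141.8   40. ]
('top', 308, 215, 40) [ 651.7 -142.5   40. ]
('top', 453, 253, 87) [ 536.5 -544.    87. ]
```

Request:
jog_arm(targets=[{"xyz":[0,0,0],"spin":1},{"xyz":[0,0,0],"spin":0.7},{"xyz":[-0.59,0,0],"spin":0},{"xyz":[-0.59,0,0],"spin":0},{"xyz":[-0.59,0,0],"spin":0},{"xyz":[-0.59,0,0],"spin":0},{"xyz":[-0.59,0,0],"spin":0},{"xyz":[-0.59,0,0],"spin":0},{"xyz":[-0.29,-0.51,0],"spin":0},{"xyz":[-0.29,-0.51,0],"spin":0}], gripper=0)

```text
time: 1.35
tool_pos: [421.1, 264.3, 225.9]
tcp_rot: [-3.14, -0.001, 2.639]
contact_force: [0.8, -1.0, 0.2]
grip_width: 0.8
finger_force: 0.0
```

Request:
jog_arm(targets=[{"xyz":[-0.29,-0.51,0],"spin":0},{"xyz":[-0.29,-0.51,0],"spin":0},{"xyz":[-0.29,-0.51,0],"spin":0},{"xyz":[-0.29,-0.51,0],"spin":0},{"xyz":[-0.29,-0.51,0],"spin":0},{"xyz":[-0.29,-0.51,0],"spin":0},{"xyz":[-0.29,-0.51,0],"spin":0},{"xyz":[-0.29,-0.51,0],"spin":0},{"xyz":[-0.29,-0.51,0],"spin":0},{"xyz":[0,0,0],"spin":0}])

```text
time: 2.6
tool_pos: [426.7, -159.0, 226.2]
tcp_rot: [-3.141, -0.001, 2.635]
contact_force: [0.1, -0.2, -0.3]
grip_width: 0.2
finger_force: 0.0
```

Run:
```python
from h import *
print(bot.get_calibration("wrist"));o=bot.get_obs();print(o['tool_pos'],o['tcp_rot'],o['contact_force'],o['time'])
C=cam("wrist");cv2.imwrite("pics/w1.png",bot.capture("wrist"))
print(proj("wrist",[604,-308,236],C),proj("wrist",[465,-223,64],C))
```

```text
{'vfov': 60.01343681387937, 'cx': 315.04412080892473, 'cy': 231.1384098853412, 'eye': array([ 365.30149602, -124.6134954 ,  383.39542578]), 'rotation': array([ 2.87886769e+00, -2.90942018e-04,  1.06339704e+00])}
[ 426.74053156 -158.98652209  226.20995774] [-3.14121949e+00 -5.11836189e-04  2.63466818e+00] [ 0.07779152 -0.18236292 -0.34751154] 2.6
[np.float64(231.1531699104221), np.float64(702.7016139324567)] [np.float64(269.50236400781193), np.float64(288.4476016665892)]
```

View pics/w1.png

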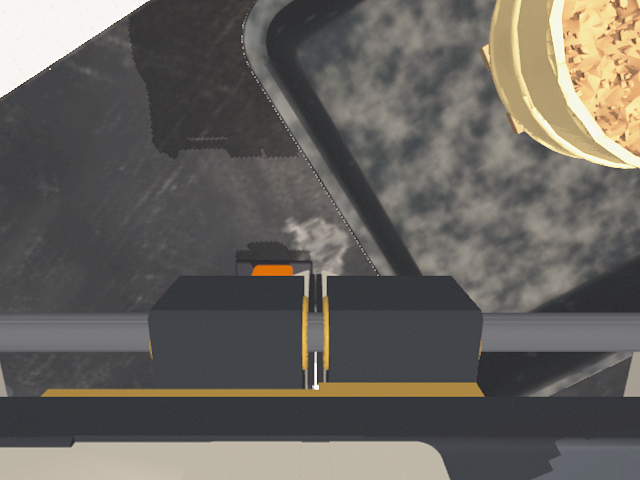

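The wrist view shows the tab's top edge at about (273,264) and the carriage plate's end at about (275,251), in line with the estimate. I'll localise the tab from it.

Run:
```python
from h import *
C=cam("wrist"); T=bot.get_obs()['tool_pos'];y=-0.5
M=np.array([[np.cos(y),np.sin(y)],[-np.sin(y),np.cos(y)]])
for u,v,z in((273,264,64),(253,264,64),(293,264,64),(275,251,21),(237,251,21),(312,251,21)):
    p=ray("wrist",u,v,z,C); print(p.round(1),"rel tcp disp axes",(M@(p-T)[:2]).round(1),"rel plunger",(M@(p[:2]-[604,-308])).round(1))
```

```text
[ 447.8 -207.7   64. ] rel tcp disp axes [ 42.8 -34. ] rel plunger [-185.1   13.2]
[ 440.  -221.9   64. ] rel tcp disp axes [ 42.7 -50.3] rel plunger [-185.2   -3.1]
[ 455.7 -193.5   64. ] rel tcp disp axes [ 42.9 -17.8] rel plunger [-185.    29.4]
[ 449.  -211.1   21. ] rel tcp disp axes [ 45.5 -36.5] rel plunger [-182.5   10.7]
[ 432.2 -241.5   21. ] rel tcp disp axes [ 45.2 -71.2] rel plunger [-182.7  -24. ]
[ 465.4 -181.5   21. ] rel tcp disp axes [45.7 -2.6] rel plunger [-182.3   44.6]
```

Run:
```python
from h import *
C=cam("wrist"); T=bot.get_obs()['tool_pos'];y=-0.5
M=np.array([[np.cos(y),np.sin(y)],[-np.sin(y),np.cos(y)]])
for u,v,z in((273,265,21),(275,262,21),(237,262,21),(312,262,21)):
    p=ray("wrist",u,v,z,C); print(p.round(1),"rel tcp disp axes",(M@(p-T)[:2]).round(1),"rel plunger",(M@(p[:2]-[604,-308])).round(1))
```

```text
[ 459.8 -219.6   21. ] rel tcp disp axes [ 59.  -38.7] rel plunger [-168.9    8.5]
[ 458.2 -216.5   21. ] rel tcp disp axes [ 56.1 -36.8] rel plunger [-171.8   10.4]
[ 441.2 -247.1   21. ] rel tcp disp axes [ 55.9 -71.8] rel plunger [-172.1  -24.6]
[ 474.7 -186.7   21. ] rel tcp disp axes [56.3 -2.7] rel plunger [-171.6   44.5]
```

Request:
jog_arm(targets=[{"xyz":[0,-0.5,0],"spin":0},{"xyz":[0,0,0.6],"spin":0},{"xyz":[0,0,0.6],"spin":0},{"xyz":[0,0,0.6],"spin":0},{"xyz":[0,0,0.55],"spin":0},{"xyz":[0,0,0],"spin":0},{"xyz":[-0.25,0,0],"spin":0},{"xyz":[-0.25,0,0],"spin":0},{"xyz":[0,0,0],"spin":0},{"xyz":[0,0,0],"spin":0}])

```text
time: 3.9
tool_pos: [442.5, -210.1, 39.7]
tcp_rot: [3.141, 0.0, 2.639]
contact_force: [0.2, 0.0, 0.5]
grip_width: 0.2
finger_force: 0.0
```

Request:
jog_arm(targets=[{"xyz":[-0.06,0,0],"spin":0},{"xyz":[-0.06,0,0],"spin":0},{"xyz":[-0.06,0,0],"spin":0},{"xyz":[-0.06,0,0],"spin":0},{"xyz":[-0.06,0,0],"spin":0},{"xyz":[-0.06,0,0],"spin":0},{"xyz":[-0.06,0,0],"spin":0},{"xyz":[-0.06,0,0],"spin":0},{"xyz":[0,0,0],"spin":0},{"xyz":[0,0,0],"spin":0}])

```text
time: 5.15
tool_pos: [476.8, -229.4, 38.7]
tcp_rot: [3.141, 0.001, 2.639]
contact_force: [-0.2, 0.3, 0.7]
grip_width: 0.5
finger_force: 0.0
```

Run:
```python
from h import *
a=bot.capture("scene")[205:325,270:410];b=bot.capture("wrist")
a=cv2.resize(a,None,fx=3,fy=3,interpolation=cv2.INTER_CUBIC);b=b[150:450,150:500]
h=360;b=cv2.resize(b,(370,317));b=cv2.copyMakeBorder(b,0,43,0,0,0)
cv2.imwrite('pics/c2.png',np.hstack([a,b]))
```

```text
(no output)
```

View pics/c2.png

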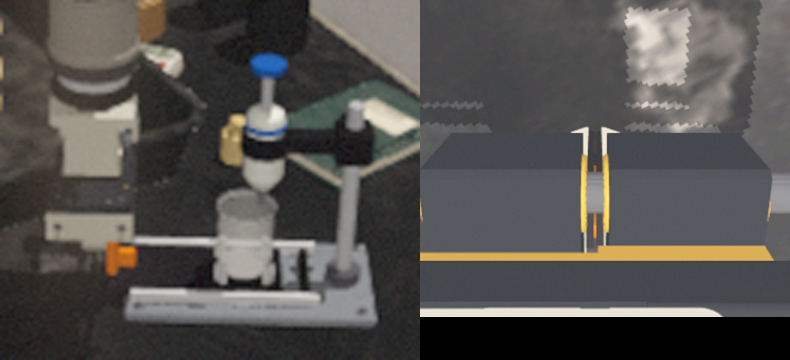

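The carriage is moving: the beaker is now close to the nozzle, with about 15 mm left to go.

Request:
jog_arm(targets=[{"xyz":[-0.04,0,0],"spin":0},{"xyz":[-0.04,0,0],"spin":0},{"xyz":[-0.04,0,0],"spin":0},{"xyz":[-0.025,0,0],"spin":0},{"xyz":[-0.025,0,0],"spin":0},{"xyz":[0,0,0],"spin":0},{"xyz":[0,0,0],"spin":0},{"xyz":[0,0,0],"spin":0},{"xyz":[0,0,0],"spin":0},{"xyz":[0,0,0],"spin":0}])

```text
time: 6.5
tool_pos: [488.4, -235.9, 38.7]
tcp_rot: [3.142, 0.0, 2.639]
contact_force: [-0.5, -0.2, 0.0]
grip_width: 0.7
finger_force: 0.0
```

Request:
jog_arm(targets=[{"xyz":[-0.025,0,0],"spin":0},{"xyz":[0,0,0],"spin":0},{"xyz":[-0.025,0,0],"spin":0},{"xyz":[0,0,0],"spin":0},{"xyz":[0,0,0],"spin":0},{"xyz":[0,0,0],"spin":0},{"xyz":[0,0,0],"spin":0},{"xyz":[0,0,0],"spin":0},{"xyz":[0,0,0],"spin":0},{"xyz":[0,0,0],"spin":0}])

```text
time: 7.75
tool_pos: [488.7, -236.0, 38.5]
tcp_rot: [3.141, -0.008, 2.639]
contact_force: [-11.6, 6.1, 9.2]
grip_width: 0.7
finger_force: 6.3
```

Request:
jog_arm(targets=[{"xyz":[0.12,0,0],"spin":0},{"xyz":[0.13,0,0],"spin":0},{"xyz":[0,0,-0.3],"spin":0},{"xyz":[0,0,-0.6],"spin":0},{"xyz":[0,0,-0.6],"spin":0},{"xyz":[0,0,-0.6],"spin":0},{"xyz":[0,0,-0.5],"spin":0},{"xyz":[0,0,-0.25],"spin":0},{"xyz":[0,0,0],"spin":0},{"xyz":[0,0,0],"spin":0}])

```text
time: 9.0
tool_pos: [473.8, -227.8, 265.4]
tcp_rot: [3.141, -0.002, 2.639]
contact_force: [-0.2, 0.3, 0.3]
grip_width: 0.2
finger_force: 0.0
```

Run:
```python
from h import *
o=bot.get_obs();print(o['tool_pos'],o['contact_force'])
a=bot.capture("scene")[215:320,280:400];b=bot.capture("top")[185:295,310:410]
r=lambda i:cv2.resize(i,(400,int(400*i.shape[0]/i.shape[1])),interpolation=cv2.INTER_CUBIC)
a,b=r(a),r(b);h=max(len(a),len(b));P=lambda i:cv2.copyMakeBorder(i,0,h-len(i),0,0,0)
cv2.imwrite('pics/c3.png',np.hstack([P(a),P(b)]))
```

```text
[ 473.77469056 -227.79083762  265.4229081 ] [-0.24869811  0.25230798  0.26941599]
```

View pics/c3.png

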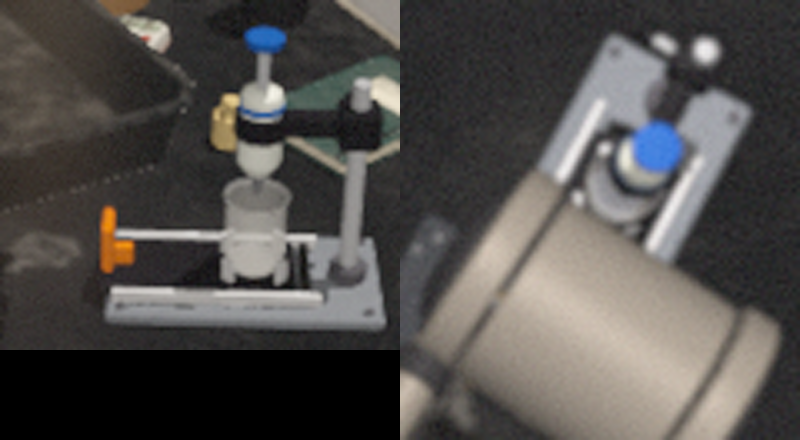

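The carriage is home, with the beaker under the nozzle and the plunger clear. Next I go above the plunger.

Request:
jog_arm(targets=[{"xyz":[-0.5,-0.08,0],"spin":0},{"xyz":[-0.6,0,0],"spin":0},{"xyz":[-0.5,0,0],"spin":0},{"xyz":[-0.3,0,0],"spin":0},{"xyz":[0,0,0.12],"spin":0},{"xyz":[0,0,0.1],"spin":0},{"xyz":[0,0,0.05],"spin":0},{"xyz":[0,0,0],"spin":0},{"xyz":[0,0,0],"spin":0},{"xyz":[0,0,0],"spin":0}])

```text
time: 10.35
tool_pos: [604.5, -307.0, 245.7]
tcp_rot: [3.142, 0.001, 2.639]
contact_force: [-0.3, 0.3, 0.2]
grip_width: 0.5
finger_force: 0.0
```

Run:
```python
from h import *
o=bot.get_obs();print(o['tool_pos'],o['contact_force'])
a=bot.capture("scene")[190:290,300:420];b=bot.capture("wrist")
a=cv2.resize(a,None,fx=3.3,fy=3.3,interpolation=cv2.INTER_CUBIC);b=cv2.resize(b[200:480,120:520],(400,280));b=cv2.copyMakeBorder(b,0,len(a)-280,0,0,0)
cv2.imwrite('pics/c4.png',np.hstack([a,b]))
```

```text
[ 604.45061999 -307.02286456  245.66288908] [-0.27347368  0.29891827  0.18952591]
```

View pics/c4.png

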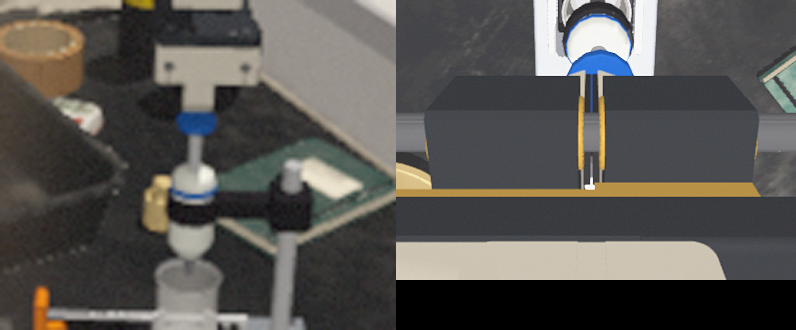

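The fingers sit over the cap, which lies about 4 mm to the image right (tool +y). I'll shift by 3 mm and press gently.

Request:
jog_arm(targets=[{"xyz":[0,0.04,0.02],"spin":0},{"xyz":[0,0,0.03],"spin":0},{"xyz":[0,0,0.03],"spin":0},{"xyz":[0,0,0.025],"spin":0},{"xyz":[0,0,0.025],"spin":0},{"xyz":[0,0,0.025],"spin":0},{"xyz":[0,0,0.0125],"spin":0},{"xyz":[0,0,0],"spin":0},{"xyz":[0,0,0],"spin":0},{"xyz":[0,0,0],"spin":0}])

```text
time: 11.7
tool_pos: [606.0, -304.2, 231.8]
tcp_rot: [3.142, 0.0, 2.639]
contact_force: [0.2, 0.5, 2.1]
grip_width: 0.4
finger_force: 0.8
```

Request:
jog_arm(targets=[{"xyz":[0,0,0.0125],"spin":0},{"xyz":[0,0,0],"spin":0},{"xyz":[0,0,0.0125],"spin":0},{"xyz":[0,0,0],"spin":0},{"xyz":[0,0,0],"spin":0},{"xyz":[0,0,0],"spin":0},{"xyz":[0,0,0],"spin":0},{"xyz":[0,0,0],"spin":0},{"xyz":[0,0,0],"spin":0},{"xyz":[0,0,0],"spin":0}])

```text
time: 12.95
tool_pos: [606.0, -304.2, 229.7]
tcp_rot: [3.142, 0.0, 2.639]
contact_force: [-0.5, 0.7, 2.0]
grip_width: 0.3
finger_force: 0.9
```

Request:
jog_arm(targets=[{"xyz":[0,0,0.0125],"spin":0},{"xyz":[0,0,0],"spin":0},{"xyz":[0,0,0.0125],"spin":0},{"xyz":[0,0,0],"spin":0},{"xyz":[0,0,0],"spin":0},{"xyz":[0,0,0],"spin":0},{"xyz":[0,0,0],"spin":0},{"xyz":[0,0,0],"spin":0},{"xyz":[0,0,0],"spin":0},{"xyz":[0,0,0],"spin":0}])

```text
time: 14.2
tool_pos: [606.0, -304.2, 227.7]
tcp_rot: [3.141, 0.0, 2.639]
contact_force: [0.1, 1.0, 2.8]
grip_width: 0.5
finger_force: 1.0
```

Request:
jog_arm(targets=[{"xyz":[0,0,0.01],"spin":0},{"xyz":[0,0,0],"spin":0},{"xyz":[0,0,0.01],"spin":0},{"xyz":[0,0,0],"spin":0},{"xyz":[0,0,0],"spin":0},{"xyz":[0,0,0],"spin":0},{"xyz":[0,0,0],"spin":0},{"xyz":[0,0,0],"spin":0},{"xyz":[0,0,0],"spin":0},{"xyz":[0,0,0],"spin":0}])

```text
time: 15.45
tool_pos: [606.0, -304.2, 226.1]
tcp_rot: [3.141, 0.0, 2.639]
contact_force: [0.4, -0.6, 2.3]
grip_width: 0.6
finger_force: 1.1
```

Request:
jog_arm(targets=[{"xyz":[0,0,0.01],"spin":0},{"xyz":[0,0,0],"spin":0},{"xyz":[0,0,0.01],"spin":0},{"xyz":[0,0,0],"spin":0},{"xyz":[0,0,0],"spin":0},{"xyz":[0,0,0],"spin":0},{"xyz":[0,0,0],"spin":0},{"xyz":[0,0,0],"spin":0},{"xyz":[0,0,0],"spin":0},{"xyz":[0,0,0],"spin":0}])

```text
time: 16.7
tool_pos: [605.9, -304.2, 224.5]
tcp_rot: [3.142, -0.0, 2.639]
contact_force: [-1.1, -1.0, 3.3]
grip_width: 0.6
finger_force: 1.1
```

Request:
jog_arm(targets=[{"xyz":[0,0,0.01],"spin":0},{"xyz":[0,0,0],"spin":0},{"xyz":[0,0,0.01],"spin":0},{"xyz":[0,0,0],"spin":0},{"xyz":[0,0,0],"spin":0},{"xyz":[0,0,0],"spin":0},{"xyz":[0,0,0],"spin":0},{"xyz":[0,0,0],"spin":0},{"xyz":[0,0,0],"spin":0},{"xyz":[0,0,0],"spin":0}])

```text
time: 17.95
tool_pos: [606.0, -304.2, 222.9]
tcp_rot: [3.141, 0.0, 2.639]
contact_force: [-0.7, 0.2, 3.2]
grip_width: 0.2
finger_force: 1.9
```

Request:
jog_arm(targets=[{"xyz":[0,0,0.01],"spin":0},{"xyz":[0,0,0],"spin":0},{"xyz":[0,0,0.01],"spin":0},{"xyz":[0,0,0],"spin":0},{"xyz":[0,0,0],"spin":0},{"xyz":[0,0,0],"spin":0},{"xyz":[0,0,0],"spin":0},{"xyz":[0,0,0],"spin":0},{"xyz":[0,0,0],"spin":0},{"xyz":[0,0,0],"spin":0}])

```text
time: 19.2
tool_pos: [606.1, -304.3, 222.3]
tcp_rot: [-3.142, 0.001, 2.639]
contact_force: [-1.1, 0.1, 7.8]
grip_width: 0.4
finger_force: 3.8
```

The soft stop is found at about 13.6 mm, with 7.8 N on the cap. I'll ease off slightly and hold.

Request:
jog_arm(targets=[{"xyz":[0,0,-0.0025],"spin":0},{"xyz":[0,0,0],"spin":0},{"xyz":[0,0,0],"spin":0},{"xyz":[0,0,0],"spin":0},{"xyz":[0,0,0],"spin":0},{"xyz":[0,0,0],"spin":0},{"xyz":[0,0,0],"spin":0},{"xyz":[0,0,0],"spin":0},{"xyz":[0,0,0],"spin":0},{"xyz":[0,0,0],"spin":0}])

```text
time: 20.45
tool_pos: [606.1, -304.3, 222.4]
tcp_rot: [-3.142, 0.001, 2.639]
contact_force: [-0.6, 1.3, 6.9]
grip_width: 0.5
finger_force: 3.7
```

```bash
python3 -c "
from plant import bot
for i in range(3):
    bot.capture('top');o=bot.get_obs();print(o['tool_pos'],o['contact_force'])"
```

```text
[ 606.11904414 -304.29829859  222.43785349] [-0.16690526  0.97383403  6.67784339]
[ 606.13753836 -304.29789998  222.45434765] [-1.1686078  -0.15326355  7.74485055]
[ 606.11182243 -304.2773331   222.4523871 ] [-1.11732458  0.49819948  7.61914562]
```

Request:
jog_arm(targets=[{"xyz":[0,0,0.0125],"spin":0},{"xyz":[0,0,0.0125],"spin":0},{"xyz":[0,0,0.0125],"spin":0},{"xyz":[0,0,0.0125],"spin":0},{"xyz":[0,0,0.0125],"spin":0},{"xyz":[0,0,0.00625],"spin":0},{"xyz":[0,0,0.00625],"spin":0},{"xyz":[0,0,0],"spin":0},{"xyz":[0,0,0],"spin":0},{"xyz":[0,0,0],"spin":0}])

```text
time: 21.85
tool_pos: [606.3, -304.4, 217.5]
tcp_rot: [-3.141, 0.003, 2.639]
contact_force: [-2.6, -0.0, 11.6]
grip_width: 0.7
finger_force: 5.8
```

Request:
jog_arm(targets=[{"xyz":[0,0,0.0075],"spin":0},{"xyz":[0,0,0],"spin":0},{"xyz":[0,0,0.0075],"spin":0},{"xyz":[0,0,0],"spin":0},{"xyz":[0,0,0.005],"spin":0},{"xyz":[0,0,0],"spin":0},{"xyz":[0,0,0],"spin":0},{"xyz":[0,0,0],"spin":0},{"xyz":[0,0,0],"spin":0},{"xyz":[0,0,0],"spin":0}])

```text
time: 23.1
tool_pos: [606.3, -304.4, 216.2]
tcp_rot: [-3.141, 0.003, 2.639]
contact_force: [-3.4, 1.7, 13.5]
grip_width: 0.7
finger_force: 6.3
```

Request:
jog_arm(targets=[{"xyz":[0,0,0.005],"spin":0},{"xyz":[0,0,0],"spin":0},{"xyz":[0,0,0.005],"spin":0},{"xyz":[0,0,0],"spin":0},{"xyz":[0,0,0.005],"spin":0},{"xyz":[0,0,0],"spin":0},{"xyz":[0,0,0],"spin":0},{"xyz":[0,0,0],"spin":0},{"xyz":[0,0,0],"spin":0},{"xyz":[0,0,0],"spin":0}])

```text
time: 24.35
tool_pos: [606.4, -304.4, 215.3]
tcp_rot: [-3.141, 0.003, 2.639]
contact_force: [-3.5, 1.1, 13.5]
grip_width: 0.6
finger_force: 6.8
```

Request:
jog_arm(targets=[{"xyz":[0,0,0.005],"spin":0},{"xyz":[0,0,0],"spin":0},{"xyz":[0,0,0.005],"spin":0},{"xyz":[0,0,0],"spin":0},{"xyz":[0,0,0],"spin":0},{"xyz":[0,0,0],"spin":0},{"xyz":[0,0,0],"spin":0},{"xyz":[0,0,0],"spin":0},{"xyz":[0,0,0],"spin":0},{"xyz":[0,0,0],"spin":0}])

```text
time: 25.6
tool_pos: [606.4, -304.5, 215.1]
tcp_rot: [-3.141, 0.004, 2.639]
contact_force: [-2.2, 1.7, 17.2]
grip_width: 0.2
finger_force: 8.1
```

Firm stop reached at about 17 N. I'll hold briefly and then release.

Request:
jog_arm(targets=[{"xyz":[0,0,0],"spin":0},{"xyz":[0,0,0],"spin":0},{"xyz":[0,0,0],"spin":0},{"xyz":[0,0,-0.05],"spin":0},{"xyz":[0,0,-0.05],"spin":0},{"xyz":[0,0,-0.05],"spin":0},{"xyz":[0,0,-0.05],"spin":0},{"xyz":[0,0,-0.08],"spin":0},{"xyz":[0,0,-0.1],"spin":0},{"xyz":[0,0,-0.1],"spin":0}])

```text
time: 26.85
tool_pos: [605.9, -304.1, 250.5]
tcp_rot: [3.141, -0.001, 2.639]
contact_force: [-0.6, -0.2, 0.4]
grip_width: 0.6
finger_force: 0.0
```

Request:
jog_arm(targets=[{"xyz":[0,0,-0.2],"spin":0},{"xyz":[0,0,-0.2],"spin":0},{"xyz":[0,0,-0.1],"spin":0},{"xyz":[0,0,0],"spin":0},{"xyz":[0,0,0],"spin":0},{"xyz":[0,0,0],"spin":0},{"xyz":[0,0,0],"spin":0},{"xyz":[0,0,0],"spin":0},{"xyz":[0,0,0],"spin":0},{"xyz":[0,0,0],"spin":0}])

```text
time: 28.1
tool_pos: [606.0, -304.2, 290.3]
tcp_rot: [3.141, 0.0, 2.639]
contact_force: [0.1, -0.2, 0.0]
grip_width: 0.5
finger_force: 0.0
```

Run:
```python
from h import *
o=bot.get_obs();print(o['tool_pos'],o['contact_force'],o['time'])
cv2.imwrite('pics/c5.png',cv2.resize(bot.capture("scene")[180:330,270:420],None,fx=3.5,fy=3.5,interpolation=cv2.INTER_CUBIC))
```

```text
[ 605.96180861 -304.21315243  290.314639  ] [ 0.13088117 -0.21531465  0.03314724] 28.1
```

View pics/c5.png

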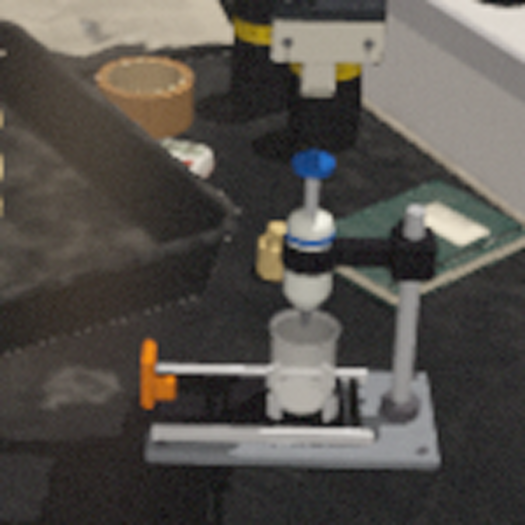

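The plunger is back up at about (314,163) in the crop, the carriage is still home, and the fingers are clear.

```bash
python3 -c "
from plant import bot
print(bot.close_job())"
```

```text
the job is handed in; nothing more can be done
None
```

The air purge is done and handed in at about 28 s (no verdict was returned): carriage home, plunger held at its first stop at about 7 N and its second at about 17 N, then released fully up, with no bystanders touched.

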